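# Mount the spool holder in the thread winder

### The arm

A 6-joint arm with a two-finger parallel gripper is mounted at the origin on the work surface. World frame = base frame: x ahead of the robot, y to its left, z up, the work surface at z = 0. Lengths are in mm, angles in rad, forces in N, time in s.
With the tool pointing down it reaches from about 350 to 875 mm from the base axis. Payload 15.5 kg.
Tool frame: the origin (TCP) lies between the finger pads, 19 mm behind the fingertips; this is the grasp point; z points along the fingers, y is the line along which they close (so a half turn about z gives the same grasp; the last joint's range is limited). The gripper opens to 85 mm and grips with 20 to 120 N. Pads are 22 mm wide; open, the fingers measure 114 mm over their backs; the gripper's body (76 mm by 85 mm) begins 54 mm behind the grasp point. The pads swing forward as they close: fully open they stand 13 mm farther back than shut.
Start: joints at [1.018, 0.494, 1.345, -0, 1.302, -0.096], TCP at [275.67, 560.921, 249.977] pointing down, gripper open.
Joint ranges: [-2.91, 2.91], [-0.82, 2.16], [0.22, 2.67], [-1.22, 4.37], [0.12, 2.79], [-3.08, 3.08]. Speed limits (rad/s): [1.89, 1.89, 2.57, 3.01, 3.01, 3.01].

### API

Orientations are given as a unit quaternion [x, y, z, w].
In Python, from rig import arm gives the robot as it stands. The module is installed in compiled form; this text tells all that it offers.
- The arm moves only by the shell command python3 -m handwheel 'ROWS' [FORCE]. ROWS is JSON, a list that holds one entry, the list of rows, each a list of 5 numbers: the opening, from -1 (shut) to 1 (fully open), then the shift along the tool's x, y, z in mm, then the turn about the tool's z in rad. A call has 1 to 5 rows; each row is the pose to reach, as a shift and turn from the pose commanded when the call began, along the tool's axes at that moment; what a row does not reach only later rows make up. A row lasts 1/10 s, in which the tool goes at most 50 mm and 8.59 degrees, less where a joint would pass 70% of its speed; a pose out of reach is approached as far as the arm can. A call with a gripper value outside its range is refused whole. The fingers move at their own pace and stop on an object; FORCE is the grip in N (left out, the last holds). Time passes only in rows, so rows that repeat a pose let the fingers close. It gives the time, the measured TCP pose, the force, the opening and the grip force at its end, in the units of the state.
- arm.observe(): the state, without advancing time (a new reading comes with each control period).
- arm.snapshot(name): name is "scene" or "side" or "wrist"; returns (picture, depth): 384x512x3 uint8, red, green, blue; 384x512 float32, mm along the optical axis (not along the pixel's ray), 0 where there is no reading.
- arm.calibration(name): a dict with "intrinsics" (3x3 intrinsics, pixels), "rvec" (rotation vector, rad) and "tvec" (3), from world to camera coordinates, as OpenCV has them; the wrist camera has in their place "mount" (4x4, takes a point from camera to tool coordinates, whose origin is the TCP and whose axes are the flange's). Camera axes: x right, y down, z forward; pixel columns grow to the right and rows downward; lengths in mm; the calibration is good to about 2 mm. The wrist camera is an equidistant fisheye: a pixel r from the principal point sees the ray r / f radians off the axis. A picture is of the moment at which its call begins: read the wrist's pose just before it. calibration takes no time and is no camera call.
- arm.hand_in(): hands the job in; it is judged then, once.
Trained networks look in the newest picture that a camera, given by its name, has taken for a name from the list of things; names that differ only in an ending like _2 or _b are one class to them, and where a whole thing is asked for, a point or a joint stands for the part that bears it (a point fixed in the world has none). Each returns a list of dicts, best first, with "p" (0 to 1); they miss things now and then, are a little off and sometimes report something else, mostly with a low value. They report only what shows in the picture. A call takes as long as a camera call.
- arm.masks_of(name, camera): "pixels" (384x512 bool, what is visible of it) and "rect" ([centre column, centre row, width, height] in pixels, round what is visible of it).
The state is a dict: "clock": time; "qpos": joint angles; "joint_vel": joint speeds; "tau": joint torques, N m; "eef_pos": TCP position; "eef_rot": TCP orientation; "wrist_force": force on the tool from outside, world axes, zero at the start; "wrist_torque": the same for the moment, N m; "opening": finger opening in mm; "finger_force": force on a finger pad.
Only numpy, scipy, OpenCV 4.12 (cv2) and the standard library are available. Lean on these libraries where they do the work, as an engineer would, in place of code of your own. Each camera call takes 0.05 s, during which the arm holds its last target. There are 200 camera calls.

### The job

Take the spool holder with the notched collar out of its wooden rack and mount it in the upright spindle of the thread winder: set its tapered shank in the spindle, press lightly while turning until the two notches drop over the spindle's drive dogs, and seat it fully home. Then use the holder to turn the spindle clockwise (seen from above) up to its stop and let go, leaving the holder home and upright. Never press or wrench hard on the winder (keep the force on it under 40 N), and leave the other holder, the thread cone and the tin alone.

Things in the scene. Friction and masses are not known exactly. Their poses are not given: they have to be found in the camera images.
- holder: the spool holder to mount, bare steel, about 0.35 kg, upright in one of the rack holes. Origin: centre of the underside of its collar; z up along its axis. Collar 60 mm diameter, z 0 to 10 mm, with two through notches 12.5 mm wide at +x and -x, open from radius 15 mm out to the rim, visible from above. A half turn gives the same part.
- holder_grip (a point): grip point on the holder's axis, 34 mm above its origin, axes as the holder's. Grip block: z 10 to 44 mm over the holder's origin, 30 mm long along x, 26 mm across its flats, which face +y and -y: pinch it along y, tool pointing down. Above it a pin 12 mm in diameter up to z 62 mm.
- holder_shank (a point): lower end of the holder's tapered shank, 42 mm below its origin. The shank is 20.8 mm in diameter under the collar and 12.4 mm near the end.
- spare: the other spool holder, in the other rack hole: plain round collar 46 mm in diameter without notches, thicker and taller pin (20 mm diameter, up to 78 mm above the collar's underside). Leave it where it is. Origin: centre of the collar's underside.
- rack: wooden rack block, fixed, 85 x 240 x 58 mm, origin at the centre of its underside. Two 25 mm holes on its y axis at y -60 and +60 mm; the holders hang in them, collars resting on the top.
- winder: thread winder, fixed: white housing with an upright steel spindle 68 mm in diameter. Origin on the table under the spindle axis, z up. Housing x -70 to 180, y -75 to 75 mm, up to z 66 mm; motor hump x 100 to 175 mm up to z 91 mm; on it a thin wire thread guide up to z 175 mm at x 155, y 10 to 50 mm. It does not move.
- spindle_mouth (a point): centre of the spindle's flat top face, 118 mm above the table; axes as the winder's, they do not turn with the spindle. Tapered bore: 22.8 mm diameter here, 13.6 mm at 48 mm depth (about 1 mm of play round the seated shank). Fully home, the collar's underside rests on the top face: the holder's origin lies at this point.
- spindle_dogs (a point): point on the axis level with the tops of the two dogs, 7 mm above the top face, axes as the winder's. Dogs: one each side of the bore, 9 mm wide, radius 17.5 to 29.5 mm. They start 40 to 80 degrees anticlockwise (from above) of the winder's x axis, angle not reported. Until notches and dogs agree within about 3 degrees the collar rides 7 mm high.
- cone: blue thread cone, 68 mm diameter at the foot, 115 mm high, standing on the table; bystander. Origin at the centre of its underside.
- tin: small round metal tin, 60 mm in diameter, 50 mm high, on the table; bystander. Origin at the centre of its underside.
- winder_stop (a point): a point on the top of the housing (winder x -55, z 66 mm). The spindle only turns, about z, on a springy coupling (6 N m per rad) and a friction brake of 0.3 N m that light rubbing does not overcome. Clockwise it meets a stop where the line of its dogs lies along the winder's x axis: there the turning moment rises above the brake's. Anticlockwise, a stop at 126 degrees.

How it is judged (in metres and radians):
On the way, in this order (a step that is already met when the one before it is completed fails the run):
1. the holder is fully home in the spindle, its notches over the dogs (z of holder in the frame of spindle_mouth below 0.0025 m and horizontal distance between holder and spindle_mouth below 0.004 m and angle between holder's own z axis and vertical below 0.06 rad), for 0.2 s.
2. still home, the spindle has been turned by the holder up to its clockwise stop (angle between the x axis of holder and the x axis of spindle_mouth, either way round below 0.15 rad and z of holder in the frame of spindle_mouth below 0.0025 m), for 0.2 s.
At the end, for the whole second after the job is handed in: The notched holder is released and at rest, home in the spindle (collar within 2.5 mm of the top face, 4 mm of the axis, 0.06 rad of upright), at the stop (x axes within 0.15 rad); spare holder within 20 mm, cone and tin within 30 mm of their places (all of step 2 and horizontal distance between holder and spindle_mouth below 0.004 m and angle between holder's own z axis and vertical below 0.06 rad and linear speed of holder below 0.01 m/s and distance of spare from where it was at the start of the episode below 0.02 m and distance of each of cone, tin from where it was at the start of the episode below 0.03 m); the robot touches nothing.
It fails at once if the holder is forced against the winder with more than 40 N (contact force between holder and winder above 40 N).
It fails at once if the gripper or arm pushes on the winder with more than 40 N (contact force between any of the fingers, the arm and winder above 40 N).
It fails at once if a bystander is moved (distance of spare from where it was at the start of the episode above 0.02 m or distance of any of cone, tin from where it was at the start of the episode above 0.03 m).
It also fails if it takes over 58 s, if anything falls off the work surface, if the arm or the gripper's body presses on something with over 40 N, if the wrist force passes 120 N, or if a joint passes its speed limit or range.

## Working session

There is one attempt and no reset: what is moved stays moved. The work goes in short steps, Python scripts to look and compute and a shell command to move; the robot and the scene stay as the last step left them, time stands still between calls to the robot, and variables do not carry over. Pictures are saved under pics/ and viewed, at most 10 in all, crops included, and the job is handed in when it is done.

```bash
mkdir -p pics; cat > h.py <<'E'
import numpy as np, cv2
from rig import arm
from scipy.spatial.transform import Rotation as R
def cloud(name):
    img,d=arm.snapshot(name); c=arm.calibration(name); K=np.array(c["intrinsics"])
    v,u=np.mgrid[:384,:512]
    P=np.stack([(u-K[0,2])/K[0,0]*d,(v-K[1,2])/K[1,1]*d,d],-1)
    Rm=cv2.Rodrigues(np.array(c["rvec"],float))[0]; t=np.array(c["tvec"],float).ravel()
    W=(P-t)@Rm
    W[d==0]=np.nan
    return img,d,W
def save(n,img,s=1): cv2.imwrite(f"pics/{n}.png",cv2.resize(img[...,::-1],None,fx=s,fy=s,interpolation=cv2.INTER_CUBIC))
E
python3 - <<'E'
from h import *
o=arm.observe(); print({k:np.round(v,3).tolist() for k,v in o.items()})
ims=[]
for n in("scene","side"):
    img,d,W=cloud(n); ims.append(img); np.savez(f"{n}.npz",img=img,W=W)
    for t in("holder","spare","rack","winder","cone","tin"):
        for m in arm.masks_of(t,n)[:2]:
            p=W[m["pixels"]]; p=p[~np.isnan(p[:,0])]
            if len(p): print(n,t,round(m["p"],2),np.round(m["rect"]),np.round(np.median(p,0)),np.round(np.percentile(p,2,axis=0)),np.round(np.percentile(p,98,axis=0)))
save("both",np.vstack(ims),0.78)
img,d=arm.snapshot("wrist"); save("wrist0",img)
for t in("holder","spare"):
    print([(m["p"],m["rect"]) for m in arm.masks_of(t,"wrist")])
c=arm.calibration("wrist");print(c)
E
```

```text
{'clock': 0.0, 'qpos': [1.018, 0.494, 1.346, -0.0, 1.303, -0.096], 'joint_vel': [-0.002, 0.0, -0.001, -0.001, 0.001, -0.0], 'tau': [-0.002, -88.216, -38.387, -0.0, 0.01, -0.0], 'eef_pos': [275.489, 560.617, 249.403], 'eef_rot': [0.226, 0.974, -0.001, -0.0], 'wrist_force': [0.968, 0.688, 0.363], 'wrist_torque': [-0.03, -0.004, -0.007], 'finger_force': 0.0, 'opening': 85.348}
scene holder 0.94 [345. 222.  30.  32.] [488. 219.  70.] [453. 187.  58.] [506. 243. 120.]
scene spare 0.63 [172. 266.  33.  53.] [769.  -4.  57.] [731. -79.   0.] [790.  13. 116.]
scene spare 0.58 [392. 253.  23.  39.] [511. 335.  91.] [489. 313.  59.] [523. 353. 137.]
scene rack 0.65 [370. 257. 120. 104.] [516. 288.  57.] [440. 155.   1.] [553. 395.  62.]
scene cone 0.62 [174. 268.  34.  49.] [770.  -3.  59.] [738. -29.   8.] [790.  13. 116.]
scene tin 0.68 [277. 173.  25.  30.] [416.  -3.  42.] [381. -34.   4.] [432.  18.  53.]
scene tin 0.43 [164. 189. 118. 104.] [ 620. -166.   67.] [ 479. -260.   12.] [ 721. -114.  122.]
side spare 0.54 [226. 141.  16.  30.] [504. 323.  84.] [482. 309.  55.] [524. 366. 135.]

[... 364 characters left out ...]
side tin 0.87 [185. 243.  28.  31.] [406. -26.  42.] [378. -39.   4.] [430.  10.  50.]
side tin 0.47 [219. 167.  24.  26.] [480. 203.  69.] [452. 185.  58.] [505. 232. 114.]
[]
[]
{'intrinsics': array([[297.31863964,   0.        , 253.71968345],
       [  0.        , 297.31863964, 190.72705453],
       [  0.        ,   0.        ,   1.        ]]), 'mount': array([[-4.85927557e-04, -9.66267168e-01, -2.57541306e-01,
         6.64003998e+01],
       [ 9.99999852e-01, -5.32781907e-04,  1.12145812e-04,
        -6.35050514e-01],
       [-2.45576165e-04, -2.57541213e-01,  9.66267283e-01,
        -1.24390270e+02],
       [ 0.00000000e+00,  0.00000000e+00,  0.00000000e+00,
         1.00000000e+00]])}
```

View pics/both.png

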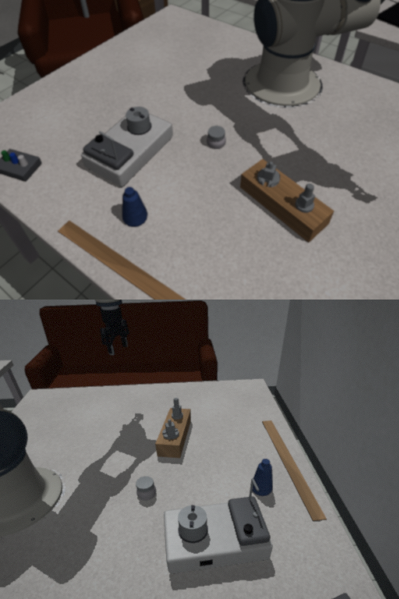

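View pics/wrist0.png

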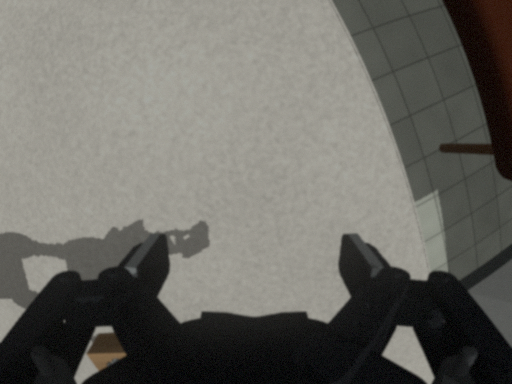

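The scene picture shows the rack (about 370,257). The notched holder with the wide collar is at (345,222) and the spare at (392,253). The winder is at about (164,189), with the spindle toward the robot side.

```bash
python3 - <<'E'
from h import *
from scipy.optimize import least_squares
for n in("scene","side"):
    z=np.load(n+".npz"); W=z["W"]; P=W.reshape(-1,3); P=P[~np.isnan(P[:,0])]
    def box(lo,hi): return P[np.all((P>lo)&(P<hi),1)]
    r=box([400,120,54],[600,430,62]); print(n,"rack z",np.median(r[:,2]),[np.round(x,1) for x in cv2.minAreaRect(r[:,:2].astype(np.float32))])
    h=box([430,-320,61],[760,-90,70]); print("housing",np.median(h[:,2]),[np.round(x,1) for x in cv2.minAreaRect(h[:,:2].astype(np.float32))])
    hp=box([430,-320,86],[760,-90,95]); print("hump",len(hp),np.median(hp,0),[np.round(x,1) for x in cv2.minAreaRect(hp[:,:2].astype(np.float32))])
    s=box([430,-320,113],[640,-90,122]); print("spindle",len(s),np.median(s,0),np.round(cv2.minEnclosingCircle(s[:,:2].astype(np.float32)),1) if 0 else cv2.minEnclosingCircle(s[:,:2].astype(np.float32)))
    d=box([430,-320,122.5],[640,-90,130]); print("dogs",len(d),np.round(d[:12],0).tolist())
    for c in ([480,215],[507,335]):
        k=box([c[0]-45,c[1]-45,64],[c[0]+45,c[1]+45,72]); print("collar",len(k),cv2.minEnclosingCircle(k[:,:2].astype(np.float32)))
        k=box([c[0]-45,c[1]-45,100],[c[0]+45,c[1]+45,145]); print("pin/top",len(k),np.round(k.mean(0),1),k[:,2].max())
E
```

```text
scene rack z 58.60205297993496 [array([489.5, 272.8]), array([241.9,  89.6]), np.float64(78.2)]
housing 66.54480187210116 [array([ 595.3, -194.2]), array([251.1, 151.2]), np.float64(4.8)]
hump 1303 [ 679.77418313 -178.36920733   91.42157808] [array([ 617., -193.]), array([196. , 130.9]), np.float64(5.1)]
spindle 441 [ 543.83446842 -198.51713682  118.78790296] ((540.4683837890625, -199.60816955566406), 36.00342559814453)
dogs 33 [[535.0, -228.0, 127.0], [532.0, -228.0, 125.0], [539.0, -227.0, 127.0], [535.0, -228.0, 124.0], [536.0, -223.0, 127.0], [533.0, -224.0, 124.0], [541.0, -225.0, 126.0], [541.0, -222.0, 128.0], [537.0, -222.0, 125.0], [538.0, -218.0, 128.0], [533.0, -220.0, 124.0], [542.0, -218.0, 128.0]]
collar 302 ((476.7359313964844, 220.14781188964844), 35.25792694091797)
pin/top 159 [481.3 216.4 106.2] 122.47775648952673
collar 163 ((502.53045654296875, 332.80535888671875), 23.1325740814209)
pin/top 269 [506.9 333.4 118.1] 139.11043439696502
side rack z 56.582804698535185 [array([490.1, 272.7]), array([243.6,  86.6]), np.float64(78.8)]
housing 64.60727428672476 [array([ 594.6, -196.4]), array([245.9, 149.5]), np.float64(4.7)]
hump 1963 [ 674.90189423 -197.1765181    89.44373914] [array([ 609.7, -194.2]), array([206.5, 126.9]), np.float64(3.8)]
spindle 798 [ 540.37720318 -202.97694759  116.69304361] ((540.7041015625, -200.06048583984375), 34.65570068359375)
dogs 44 [[541.0, -173.0, 123.0], [543.0, -174.0, 125.0], [545.0, -174.0, 124.0], [539.0, -176.0, 124.0], [541.0, -175.0, 123.0], [543.0, -175.0, 123.0], [545.0, -175.0, 123.0], [547.0, -176.0, 125.0], [539.0, -178.0, 124.0], [541.0, -177.0, 123.0], [545.0, -178.0, 124.0], [547.0, -179.0, 124.0]]
collar 127 ((478.9770812988281, 213.88636779785156), 31.0939884185791)
pin/top 57 [478.3 212.1 106. ] 119.46055031957688
collar 57 ((501.9371032714844, 329.7456970214844), 22.8367977142334)
pin/top 93 [502.2 326.8 117.7] 136.23744936523033
```

```bash
python3 -m handwheel '[[[1,-84,-56,0,0],[1,-167,-111,0,0],[1,-230,-150,0,0],[1,-230,-150,0,0]]]'; python3 -m handwheel '[[[1,-40,-28,0,0],[1,-80,-56,0,0],[1,-104,-72,20,0],[1,-104,-72,20,0],[1,-104,-72,20,0]]]'
cat >> h.py <<'E'
def wray(w,h,o=None):
    """wrist pixel mask/points -> world ray; intersect with height"""
    pass
def wcloud():
    o=arm.observe(); img,d=arm.snapshot("wrist"); c=arm.calibration("wrist"); K=c["intrinsics"]; M=c["mount"]
    v,u=np.mgrid[:384,:512]; a=(u-K[0,2])/K[0,0]; b=(v-K[1,2])/K[1,1]; r=np.hypot(a,b)+1e-9
    s=np.tan(r)/r
    P=np.stack([a*s*d,b*s*d,d],-1)
    T=P@M[:3,:3].T+M[:3,3]
    W=R.from_quat(o["eef_rot"]).apply(T.reshape(-1,3)).reshape(T.shape)+o["eef_pos"]
    W[d==0]=np.nan
    return img,W,o
def ortho(img,W,c,half,zlo,zhi,s=8,zmap=None):
    """top view at s px/mm of points with zlo<z<zhi, brightness=height; x right,y up"""
    n=int(2*half*s); A=np.zeros((n,n,3),np.uint8)
    return A
E
python3 - <<'E'
from h import *
img,W,o=wcloud(); print(o["eef_pos"],o["eef_rot"],o["wrist_force"]); np.savez("w1.npz",img=img,W=W,q=o["eef_rot"],p=o["eef_pos"])
for t in("holder","spare"):
    for m in arm.masks_of(t,"wrist")[:2]: 
        p=W[m["pixels"]]; print(t,m["p"],np.round(m["rect"]),np.nanmedian(p,0))
u0,v0=253,200
save("w1",img[110:290,140:370],3)
P=W.reshape(-1,3);P=P[~np.isnan(P[:,0])]
for n,c in(("holder",[478,214]),("spare",[502,331])):
    for lo,hi in((54,61),(65,72),(98,106),(116,124),(130,140)):
        k=P[(np.hypot(*(P[:,:2]-c).T)<40)&(P[:,2]>lo)&(P[:,2]<hi)]
        if len(k)>5: print(n,lo,len(k),np.round(np.median(k,0),1),[np.round(x,1) for x in cv2.minAreaRect(k[:,:2].astype(np.float32))],np.round(cv2.minEnclosingCircle(k[:,:2].astype(np.float32))[1],1))
E
```

```text
clock: 1.25
eef_pos: [378.1, 387.2, 250.1]
eef_rot: [0.226, 0.974, 0.0, 0.0]
wrist_force: [1.4, -0.5, 0.5]
opening: 85.6
finger_force: 0.0
clock: 1.75
eef_pos: [439.2, 277.9, 229.9]
eef_rot: [0.227, 0.974, -0.0, -0.0]
wrist_force: [0.1, 0.5, 0.8]
opening: 85.5
finger_force: 0.0
[439.21796543 277.89805045 229.87367401] [ 2.27198045e-01  9.73848537e-01 -8.74817919e-05 -2.60865971e-04] [0.14323385 0.54769372 0.8097786 ]
holder 0.79 [219. 238.  57.  60.] [469.95705218 224.02282687  72.89688597]
spare 0.75 [333. 215.  52.  65.] [491.53243848 329.65203079  95.81968621]
spare 0.26 [270. 213. 229. 131.] [474.58285067 279.82310464  58.10008982]
holder 54 1564 [464.8 220.2  58.2] [array([478., 214.]), array([79.4, 79.4]), np.float64(88.0)] 40.0
holder 65 1011 [467.  229.5  68.2] [array([475.6, 216.5]), array([59.2, 57.2]), np.float64(48.0)] 30.6
holder 98 607 [472.7 219.5 102.1] [array([476.8, 215.7]), array([30.6, 27.1]), np.float64(14.9)] 18.9
holder 116 117 [476.  216.2 119.2] [array([476.1, 215.9]), array([11.1, 10. ]), np.float64(55.0)] 5.8
spare 54 2203 [490.6 321.6  58.3] [array([500.7, 330.5]), array([76.9, 79.6]), np.float64(13.7)] 40.0
spare 65 515 [488.1 324.5  68.3] [array([494.1, 330.7]), array([33.7, 45.2]), np.float64(14.2)] 23.0
spare 98 406 [492.1 329.9 102.1] [array([500.5, 332.7]), array([26. , 29.9]), np.float64(69.7)] 18.5
spare 116 96 [492.5 330.3 120.2] [array([495.1, 330.4]), array([ 8.8, 19.6]), np.float64(22.2)] 9.8
spare 130 233 [495.3 331.5 135.1] [array([497.2, 331.7]), array([13.5, 19.8]), np.float64(13.1)] 9.9
```

View pics/w1.png

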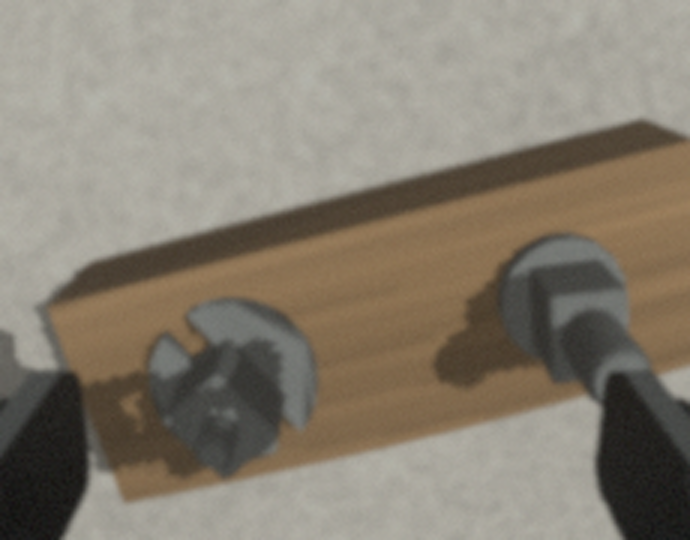

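The crop shows the notched holder at (230,390), with one notch at about (180,338). The spare, at (565,300), is round-collared.

```bash
python3 - <<'E'
from h import *
z=np.load("w1.npz");W=z["W"];P=W.reshape(-1,3);P=P[~np.isnan(P[:,0])]
print("notch px",W[223,200],W[221,203])
c=np.array([476.5,215.3])
for lo,hi in ((63,71),(54,61)):
  k=P[(P[:,2]>lo)&(P[:,2]<hi)]; r=np.hypot(*(k[:,:2]-c).T); k=k[(r>19)&(r<28)]
  a=np.degrees(np.arctan2(*(k[:,:2]-c).T[::-1]))%360; print(np.histogram(a,36,(0,360))[0])
# block top: fit square-rect orientation over a top-slab
k=P[(np.hypot(*(P[:,:2]-c).T)<24)&(P[:,2]>100)&(P[:,2]<104.5)][:,:2]
for _ in range(1): print(cv2.minAreaRect(k.astype(np.float32)))
q=R.from_quat(z["q"]).as_matrix();print("tool yaw y-axis deg",np.degrees(np.arctan2(q[1,1],q[0,1])),q[:2,:2])
E
```

```text
notch px [456.61761246 204.07866953  58.51095805] [455.74595705 208.5549464   59.60397543]
[ 1  0  0 26 25 33 31 31 31 29 34 31 32 32 32 33 34 29  3  0  0 37 30 31
 25 21  9  0  0  0  0  0  0  0  0  1]
[ 0  9  0  0  0  0  0  0  0  0  0  0  0  0  0  0  0  0  0 30 31 16  0  0
  0  0  0  0  0  0  0  0  0  0  0  0]
((476.866455078125, 215.68898010253906), (30.435317993164062, 27.06596565246582), 14.859650611877441)
tool yaw y-axis deg 63.73567312294048 [[-0.89676196  0.44251292]
 [ 0.44251301  0.89676208]]
```

```bash
python3 -m handwheel '[[[1,-30,-20,20,-0.15],[1,-61.7,-39.7,40,-0.29],[1,-61.7,-39.7,60,-0.43],[1,-61.7,-39.7,60,-0.57],[1,-61.7,-39.7,60,-0.719]]]'
python3 -m handwheel '[[[1,0,0,0,0],[1,0,0,0,0]]]'
python3 - <<'E'
from h import *
img,W,o=wcloud(); q=R.from_quat(o["eef_rot"]).as_matrix(); print(o["eef_pos"],q.round(3),o["qpos"])
save("w2",img[150:384,100:400],2)
P=W.reshape(-1,3);P=P[~np.isnan(P[:,0])]
c=[477,215]
for lo,hi in((65,72),(98,106),(116,124)):
    k=P[(np.hypot(*(P[:,:2]-c).T)<36)&(P[:,2]>lo)&(P[:,2]<hi)]
    if len(k)>5: print(lo,len(k),np.round(np.median(k,0),1),[np.round(x,1) for x in cv2.minAreaRect(k[:,:2].astype(np.float32))])
E
```

```text
clock: 2.4
eef_pos: [476.6, 216.1, 169.7]
eef_rot: [-0.134, 0.991, -0.0, -0.0]
wrist_force: [0.9, 0.1, 1.0]
opening: 85.7
finger_force: 0.0
clock: 2.6
eef_pos: [476.9, 216.2, 170.3]
eef_rot: [-0.129, 0.992, 0.0, 0.0]
wrist_force: [-0.2, 0.5, -0.2]
opening: 85.6
finger_force: 0.0
[476.87526538 216.20011719 170.29828575] [[-0.967 -0.256  0.001]
 [-0.256  0.967  0.   ]
 [-0.001  0.    -1.   ]] [ 3.11571988e-01  4.51026718e-01  1.69025865e+00  7.69285146e-06
  9.99677982e-01 -1.51789424e+00]
65 2137 [471.1 214.7  68.3] [array([477.4, 214.9]), array([58.5, 59.9]), np.float64(14.9)]
98 1224 [472.5 213.3 102.2] [array([476.9, 214.8]), array([30.3, 26.1]), np.float64(15.2)]
116 265 [475.9 214.5 119.7] [array([477.1, 214.8]), array([11.4, 11.5]), np.float64(14.5)]
```

View pics/w2.png

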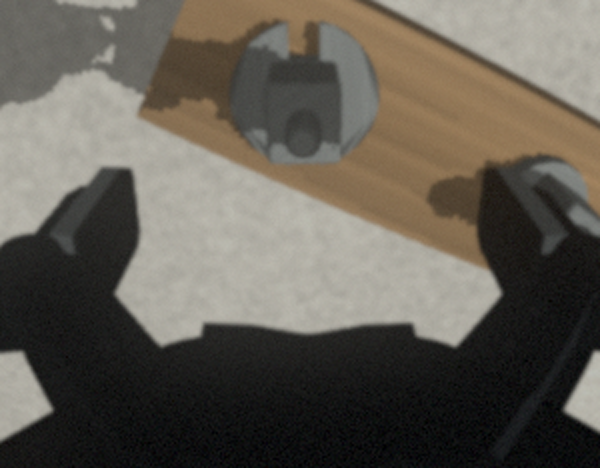

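The crop shows the gripper squared up to the grip block at (303,90), with the spare clear on the right. Next I go down and grip.

```bash
python3 -m handwheel '[[[1,0,-1.4,25,0],[1,0,-1.4,50,0],[1,0,-1.4,70,0],[1,0,-1.4,76,0],[1,0,-1.4,76,0]]]'
python3 -m handwheel '[[[-1,0,0,0,0],[-1,0,0,0,0],[-1,0,0,0,0],[-1,0,0,0,0],[-1,0,0,0,0]]]' 60
python3 -m handwheel '[[[-1,0,0,0,0],[-1,0,0,0,0],[-1,0,0,0,0]]]' 60
```

```text
clock: 3.15
eef_pos: [477.0, 214.2, 93.7]
eef_rot: [-0.13, 0.992, -0.0, -0.001]
wrist_force: [-0.2, 0.9, 1.2]
opening: 85.6
finger_force: 0.0
clock: 3.65
eef_pos: [477.5, 214.2, 94.6]
eef_rot: [-0.131, 0.991, 0.0, 0.0]
wrist_force: [-3.2, -0.9, 11.7]
opening: 24.9
finger_force: 59.7
clock: 3.95
eef_pos: [477.5, 214.2, 94.6]
eef_rot: [-0.131, 0.991, 0.0, 0.0]
wrist_force: [-2.1, -1.5, 10.7]
opening: 25.2
finger_force: 59.6
```

```bash
python3 -m handwheel '[[[-1,0,0,-15,0],[-1,0,0,-50,0],[-1,0,0,-95,0],[-1,0,0,-140,0],[-1,0,0,-140,0]]]' 60
python3 - <<'E'
from h import *
o=arm.observe(); print(o["eef_pos"],o["eef_rot"],o["wrist_force"],o["opening"])
for n in("scene","side"):
    img,d,W=cloud(n)
    for m in arm.masks_of("holder",n)[:2]:
        p=W[m["pixels"]]; print(n,m["p"],np.round(m["rect"]),np.nanmedian(p,0),np.nanpercentile(p,[2,98],axis=0).round())
img,W,o=wcloud(); save("w3",img[150:384,100:400],2)
E
```

```text
clock: 4.45
eef_pos: [479.6, 214.9, 239.3]
eef_rot: [-0.131, 0.991, 0.001, 0.004]
wrist_force: [1.1, 0.1, -4.5]
opening: 25.1
finger_force: 60.0
[479.56590768 214.86437873 239.32037877] [-1.30725514e-01  9.91408863e-01  7.62952543e-04  4.32716687e-03] [ 1.12021849  0.14244592 -4.49822537] 25.05946188183346
scene 0.58 [352. 175.  29.  43.] [491.60270483 217.30332567 215.16597028] [[468. 189. 172.]
 [509. 242. 264.]]
scene 0.26 [165. 189. 117. 103.] [ 619.39084622 -166.19126382   67.45311216] [[ 480. -257.   16.]
 [ 721. -114.  122.]]
side 0.72 [214. 127.  23.  31.] [476.27215752 202.18470548 205.42307975] [[451. 184. 159.]
 [505. 234. 240.]]
side 0.35 [227. 142.  14.  27.] [504.23007714 322.63163254  84.49393961] [[481. 309.  -0.]
 [521. 522. 136.]]
```

View pics/w3.png

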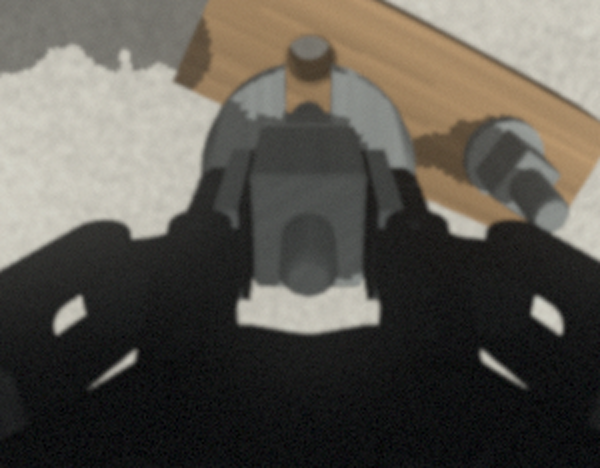

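The crop shows the block held squarely between the pads with the collar and notch visible, and the empty hole behind it at (310,55). Now to the winder.

```bash
cat >> h.py <<'E'
def delta(p,yaw_y):
    o=arm.observe(); q=R.from_quat(o["eef_rot"]).as_matrix(); d=np.array(p)-o["eef_pos"]
    y=np.degrees(np.arctan2(q[1,1],q[0,1])); t=-(yaw_y-y+180)%360
    t=-(((yaw_y-y)+180)%360-180)
    print("tool d",np.round(q.T@d,1),"turn rad",round(np.radians(t),3),"y",round(y,1),"q6",o["qpos"][5])
E
python3 -m handwheel '[[[-1,8,-48,0,0.14],[-1,15,-96,0,0.28],[-1,22,-144,0,0.42],[-1,30,-192,0,0.56],[-1,37,-240,0,0.7]]]'
python3 -c "
from h import *
delta([532,-269,240],-7)"
```

```text
clock: 5.2
eef_pos: [502.9, -29.1, 232.6]
eef_rot: [0.22, 0.976, -0.0, -0.001]
wrist_force: [1.9, -0.6, -3.2]
opening: 24.9
finger_force: 60.4
tool d [-129.2 -204.2   -7.6] turn rad 1.25 y 64.6 q6 -1.3037234347081375
```

```bash
python3 -m handwheel '[[[-1,-26,-41,-2,0.15],[-1,-52,-82,-4,0.3],[-1,-78,-123,-6,0.45],[-1,-104,-164,-8,0.6],[-1,-129,-204,-8,0.75]]]'
python3 -m handwheel '[[[-1,0,0,0,0.15],[-1,0,0,0,0.3],[-1,0,0,0,0.45],[-1,0,0,0,0.5],[-1,0,0,0,0.5]]]'
python3 - <<'E'
from h import *
img,W,o=wcloud(); np.savez("w4.npz",img=img,W=W); save("w4",img,1.5)
print(o["eef_pos"],o["wrist_force"]); delta([540.4,-199.8,240],-7)
P=W.reshape(-1,3);P=P[~np.isnan(P[:,0])]
c=np.array([540.4,-199.8])
r=np.hypot(*(P[:,:2]-c).T)
for lo,hi in((63,70),(115,121),(122.5,128)):
    m=(P[:,2]>lo)&(P[:,2]<hi)&(r<(150 if lo<70 else 40)); k=P[m]
    print(lo,len(k))
    if len(k)>5: print(np.median(k,0).round(1),[np.round(x,1) for x in cv2.minAreaRect(k[:,:2].astype(np.float32))],cv2.minEnclosingCircle(k[:,:2].astype(np.float32)))
    if lo>122:
        a=np.degrees(np.arctan2(*(k[:,:2]-c).T[::-1]))%360; print(np.histogram(a,36,(0,360))[0])
T=(P-o["eef_pos"])@R.from_quat(o["eef_rot"]).as_matrix()
# held holder in tool frame: slices
for lo,hi in((-31,-24),(-12,-6),(22,30)):
    k=T[(T[:,2]>lo)&(T[:,2]<hi)&(np.hypot(T[:,0],T[:,1])<33)]
    if len(k)>5: print("tool z",lo,len(k),k.mean(0).round(1),[np.round(x,1) for x in cv2.minAreaRect(k[:,:2].astype(np.float32))])
E
```

```text
clock: 5.7
eef_pos: [533.6, -268.7, 240.5]
eef_rot: [0.562, 0.827, -0.0, -0.001]
wrist_force: [1.7, -0.4, -2.8]
opening: 25.0
finger_force: 60.4
clock: 6.2
eef_pos: [533.6, -266.5, 240.3]
eef_rot: [0.748, 0.664, -0.0, -0.001]
wrist_force: [0.1, 0.0, -4.0]
opening: 25.0
finger_force: 60.4
[ 533.56412076 -266.46487808  240.29450016] [ 0.13155578  0.02377437 -4.03273363]
tool d [67.  -1.   0.6] turn rad 0.007 y -6.6 q6 -0.447621805232458
63 17941
[ 572.8 -196.    66.3] [array([ 571.7, -197.2]), array([202.8, 147. ]), np.float64(4.7)] ((572.3510131835938, -197.4480438232422), 122.51258087158203)
115 4371
[ 539.5 -199.7  118.5] [array([ 539. , -199.7]), array([67.6, 67. ]), np.float64(74.5)] ((539.2298583984375, -200.24591064453125), 34.342079162597656)
122.5 331
[ 539.  -217.3  125.4] [array([ 539. , -200.1]), array([59.5,  8.1]), np.float64(83.2)] ((539.3646850585938, -200.1990966796875), 29.820762634277344)
[ 0  0  0  0  0  0  0 31 79 51  0  0  0  0  0  0  0  0  0  0  0  0  0  0
  7 77 80  6  0  0  0  0  0  0  0  0]
tool z -31 1409 [  6.1  -0.1 -27.1] [array([2.1, 0. ]), array([64.5, 23.6]), np.float64(89.7)]
tool z -12 2736 [ 3.2 -1.3 -7.9] [array([-1.1, -0.9]), array([52.3, 30.3]), np.float64(87.7)]
tool z 22 2444 [14.5 -1.2 26.3] [array([13.4, -1.3]), array([29.3, 59.8]), np.float64(0.4)]
```

View pics/w4.png

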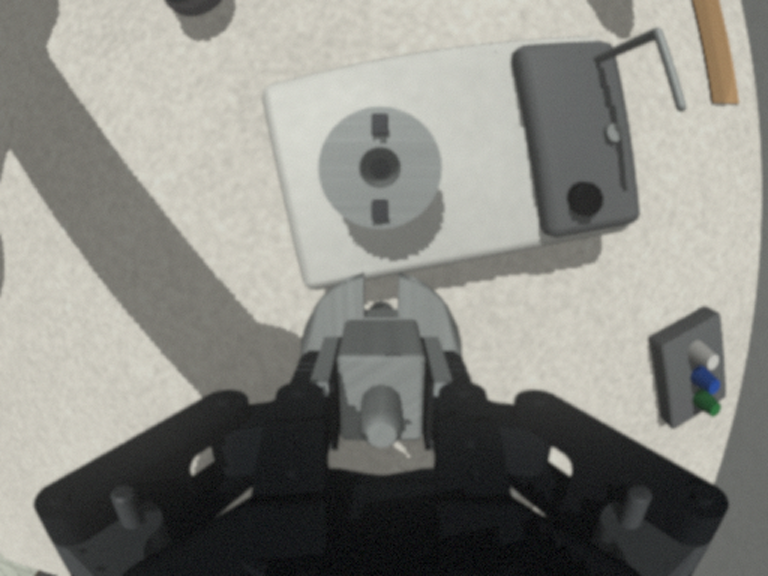

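The picture shows the spindle at (380,165) with its dogs at (380,125) and (380,211), a line almost parallel to the tool x axis. The held holder is below it, with its notch at about (380,290).

```bash
python3 - <<'E'
from h import *
from scipy.optimize import least_squares
W=np.load("w4.npz")["W"];P=W.reshape(-1,3);P=P[~np.isnan(P[:,0])];o=arm.observe()
q=R.from_quat(o["eef_rot"]).as_matrix(); T=(P-o["eef_pos"])@q
def plane(k):
    A=np.c_[k[:,:2],np.ones(len(k))]; 
    for _ in range(3):
        s=np.linalg.lstsq(A,k[:,2],rcond=None)[0]; e=k[:,2]-A@s; g=abs(e)<max(1,2*e.std()); k,A=k[g],A[g]
    return s,e.std(),len(k)
col=T[(T[:,2]>20)&(T[:,2]<32)&(np.hypot(T[:,0]-0,T[:,1])<31)&(T[:,0]>14)]
print("collar plane slopes",plane(col))
k=T[(T[:,2]>20)&(T[:,2]<32)&(np.hypot(T[:,0],T[:,1])<36)&(T[:,0]>5)&(abs(T[:,1])<34)]
h=cv2.convexHull(k[:,:2].astype(np.float32))[:,0]; h=h[h[:,0]>10]
f=least_squares(lambda c:np.hypot(h[:,0]-c[0],h[:,1]-c[1])-30,[0,0],loss="soft_l1"); print("collar c",f.x,f.fun.round(1))
for lo,hi in((-29,-24),(-11,-5)):
    k=T[(T[:,2]>lo)&(T[:,2]<hi)&(abs(T[:,0])<20)&(abs(T[:,1])<(8 if lo<-20 else 12))]
    print(lo,len(k),np.percentile(k,[1,50,99],axis=0).round(1).tolist())
b=T[(T[:,2]>-11)&(T[:,2]<-5)&(abs(T[:,1])<11)&(T[:,0]>-14)&(T[:,0]<14)&(np.hypot(T[:,0],T[:,1])>8)];print("block plane",plane(b))
s=P[(np.hypot(P[:,0]-539.3,P[:,1]+200)<33)&(P[:,2]>115)&(P[:,2]<121)]
print("spindle plane",plane(s)); print("spindle c in tool",q.T@(np.array([539.25,-200.1,118])-o["eef_pos"]))
E
```

```text
collar plane slopes (array([-2.99679064e-04,  2.05173299e-03,  2.65882725e+01]), np.float64(0.5865353758179338), 1124)
collar c [-1.28906824 -1.46318041] [ 0.1  0.  -0.   0.1  0.1 -0.  -0.1 -0.1 -0.1 -0.4  0.1  0.1 -0.  -0.
  0.   0.   0.1  0.1  0.   0.  -0.2]
-29 384 [[-4.9, -6.0, -26.8], [-0.5, -1.2, -25.3], [3.6, 3.5, -24.1]]
-11 2180 [[-15.3, -11.8, -10.3], [4.6, 0.9, -7.4], [13.5, 11.3, -5.4]]
block plane (array([ 6.35545685e-03,  7.15059613e-03, -7.38969853e+00]), np.float64(0.5299097817693316), 1306)
spindle plane (array([-9.23567414e-04, -5.97480301e-04,  1.18880822e+02]), np.float64(0.581147378146346), 3676)
spindle c in tool [ 66.45025322  -1.84234873 122.638214  ]
```

```bash
python3 -m handwheel '[[[-1,35,-0.2,0,0],[-1,67.5,-0.4,0,0],[-1,67.5,-0.4,20,0],[-1,67.5,-0.4,35,0],[-1,67.5,-0.4,35,0]]]'
python3 - <<'E'
from h import *
delta([539.25,-200.1,240.3-35],-6.8)
img,W,o=wcloud();P=W.reshape(-1,3);P=P[~np.isnan(P[:,0])]
k=P[(np.hypot(P[:,0]-539.3,P[:,1]+200)<37)&(P[:,2]>114)&(P[:,2]<120.5)]
q=R.from_quat(o["eef_rot"]).as_matrix();T=(P-o["eef_pos"])@q
from scipy.optimize import least_squares
def circ(k,r):
    h=cv2.convexHull(k[:,:2].astype(np.float32))[:,0]; h=h[h[:,0]>8]
    f=least_squares(lambda c:np.hypot(h[:,0]-c[0],h[:,1]-c[1])-r,[0,0],loss="soft_l1");return f.x.round(2),abs(f.fun).max()
print("collar",circ(T[(T[:,2]>22)&(T[:,2]<31)&(np.hypot(T[:,0],T[:,1])<36)],30))
print("spindle",circ(T[(T[:,2]>83)&(T[:,2]<91)&(np.hypot(T[:,0],T[:,1])<39)],34))
print(np.median(T[(T[:,2]>80)&(T[:,2]<92)&(np.hypot(T[:,0],T[:,1])<33)],0))
E
```

```text
clock: 6.75
eef_pos: [540.5, -198.8, 204.7]
eef_rot: [0.746, 0.665, -0.001, -0.002]
wrist_force: [-0.8, -0.5, -3.4]
opening: 25.1
finger_force: 60.2
tool d [-1.4 -1.1 -0.6] turn rad 0.004 y -6.6 q6 -0.34147975266811836
collar (array([-1.34, -1.33]), np.float64(0.31858904213543937))
spindle (array([-1.17, -1.11]), np.float64(0.6286704701670942))
[19.07557147  1.63682663 86.33143444]
```

```bash
python3 -m handwheel '[[[-1,0.2,0.2,10,0],[-1,0.2,0.2,20,0],[-1,0.2,0.2,28,0],[-1,0.2,0.2,36,0],[-1,0.2,0.2,38,0]]]'
python3 -m handwheel '[[[-1,0,0,1,0],[-1,0,0,2,0],[-1,0,0,3,0],[-1,0,0,3,0]]]'
```

```text
clock: 7.3
eef_pos: [541.4, -199.3, 167.8]
eef_rot: [0.747, 0.665, -0.0, -0.001]
wrist_force: [-0.3, 0.3, -3.2]
opening: 25.0
finger_force: 60.4
clock: 7.7
eef_pos: [541.9, -199.5, 166.1]
eef_rot: [0.747, 0.665, 0.0, 0.0]
wrist_force: [-0.6, -0.1, -3.8]
opening: 24.9
finger_force: 60.4
```

```bash
python3 -m handwheel '[[[-1,0,0,1,0],[-1,0,0,2,0],[-1,0,0,2,0]]]'; python3 -m handwheel '[[[-1,0,0,1,0],[-1,0,0,1,0]]]';python3 -m handwheel '[[[-1,0,0,1,0],[-1,0,0,1,0]]]'
```

```text
clock: 8.0
eef_pos: [541.8, -199.4, 163.9]
eef_rot: [0.747, 0.665, -0.0, -0.0]
wrist_force: [0.5, 0.3, -3.3]
opening: 24.9
finger_force: 60.4
clock: 8.2
eef_pos: [541.8, -199.4, 162.8]
eef_rot: [0.747, 0.665, -0.0, -0.0]
wrist_force: [0.8, 0.8, -3.3]
opening: 25.0
finger_force: 60.4
clock: 8.4
eef_pos: [541.8, -199.5, 161.9]
eef_rot: [0.747, 0.665, -0.0, -0.0]
wrist_force: [-0.3, -0.2, -3.9]
opening: 25.0
finger_force: 60.4
```

```bash
for i in 1 2 3; do python3 -m handwheel '[[[-1,0,0,1,0],[-1,0,0,1,0]]]' | egrep 'eef_pos|force: \['; done
```

```text
eef_pos: [541.8, -199.5, 160.9]
wrist_force: [0.6, -0.5, -3.4]
eef_pos: [541.8, -199.5, 159.9]
wrist_force: [0.3, -0.1, -3.7]
eef_pos: [541.8, -199.4, 158.8]
wrist_force: [0.6, -0.6, -3.2]
```

The collar is already below dog height with no resistance, so the notches are over the dogs. I keep going down.

```bash
for i in 1 2 3; do python3 -m handwheel '[[[-1,0,0,1,0],[-1,0,0,1,0]]]' | egrep 'eef_pos|force: \['; done
```

```text
eef_pos: [541.8, -199.4, 157.9]
wrist_force: [0.3, 0.6, -3.5]
eef_pos: [541.8, -199.5, 156.9]
wrist_force: [-0.3, 0.2, -2.5]
eef_pos: [541.7, -199.4, 155.9]
wrist_force: [0.1, 0.7, -3.3]
```

```bash
for i in 1 2 3; do python3 -m handwheel '[[[-1,0,0,0.5,0],[-1,0,0,0.5,0]]]' | egrep 'eef_pos|force: \['; done
python3 - <<'E'
from h import *
img,W,o=wcloud();P=W.reshape(-1,3);P=P[~np.isnan(P[:,0])]
q=R.from_quat(o["eef_rot"]).as_matrix();T=(P-o["eef_pos"])@q
from scipy.optimize import least_squares
def circ(k,r):
    h=cv2.convexHull(k[:,:2].astype(np.float32))[:,0]; h=h[h[:,0]>8]
    f=least_squares(lambda c:np.hypot(h[:,0]-c[0],h[:,1]-c[1])-r,[0,0],loss="soft_l1");return f.x.round(2),abs(f.fun).max()
r=np.hypot(T[:,0]+1.3,T[:,1]+1.3)
print(np.median(T[(r<29)&(T[:,0]>15)&(T[:,2]>20)&(T[:,2]<31)],0),np.median(T[(r>31)&(r<33.5)&(T[:,0]>5)&(T[:,2]>20)&(T[:,2]<45)],0))
print("collar",circ(T[(r<34)&(T[:,2]>22)&(T[:,2]<31)],30)); print("spindle",circ(T[(r<39)&(T[:,2]>33)&(T[:,2]<42)],34))
save("w5",img[150:330,150:360],3)
E
```

```text
eef_pos: [541.7, -199.4, 155.4]
wrist_force: [-0.9, 0.5, -2.6]
eef_pos: [541.7, -199.4, 154.9]
wrist_force: [-1.1, 0.2, -2.4]
eef_pos: [541.7, -199.4, 154.5]
wrist_force: [-2.1, 1.8, -1.2]
[20.04671246 -2.24764869 26.5518588 ] [24.42441625 -2.28623309 36.07582216]
collar (array([-1.23, -1.36]), np.float64(0.4848042313762484))
spindle (array([-0.72, -2.51]), np.float64(0.2546806783268991))
```

View pics/w5.png

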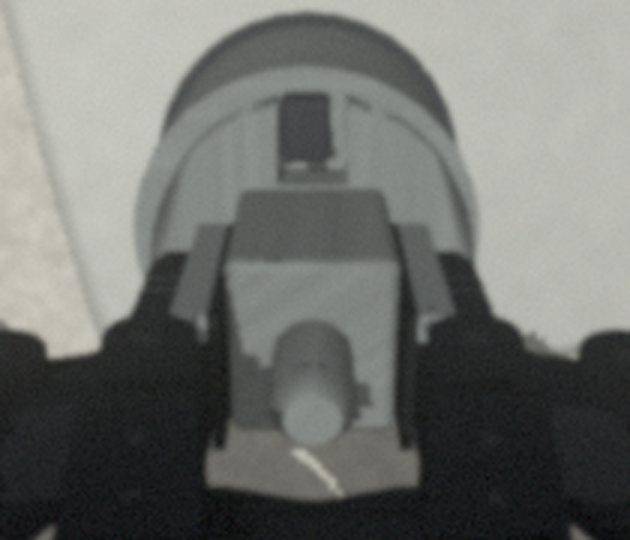

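The dog sits inside the notch, left of centre in the crop at (305,130). The collar is about home but roughly 1 mm off in tool y. I will centre it and press lightly.

```bash
python3 -m handwheel '[[[-1,0.4,-1.1,0,0],[-1,0.4,-1.1,0,0],[-1,0.4,-1.1,0.5,0],[-1,0.4,-1.1,0.5,0]]]'| egrep 'eef_pos|force: \['; for i in 1 2; do python3 -m handwheel '[[[-1,0,0,0.4,0],[-1,0,0,0.4,0]]]' | egrep 'eef_pos|force: \['; done
python3 -c "
from h import *
print(arm.observe()['wrist_torque']);delta([0,0,0],-85.25)"
```

```text
eef_pos: [541.0, -199.1, 154.3]
wrist_force: [-1.8, -0.1, 3.2]
eef_pos: [541.1, -199.1, 154.2]
wrist_force: [-1.9, 1.2, 9.1]
eef_pos: [541.1, -199.1, 154.1]
wrist_force: [-4.2, 2.4, 14.4]
[ 0.33069567  0.72474578 -0.06375246]
tool d [ 134.7 -560.8  153.3] turn rad 1.371 y -6.7 q6 -0.3391507691740448
```

```bash
python3 -m handwheel '[[[-1,0,0,-0.7,0.05],[-1,0,0,-0.7,0.1],[-1,0,0,-0.7,0.15],[-1,0,0,-0.7,0.2],[-1,0,0,-0.7,0.25]]]'
python3 -c "
from h import *
print(arm.observe()['wrist_torque']);delta([0,0,0],-85.25)"
```

```text
clock: 11.55
eef_pos: [540.9, -199.2, 154.2]
eef_rot: [0.825, 0.565, -0.0, 0.0]
wrist_force: [-3.4, -0.9, 6.4]
opening: 24.9
finger_force: 61.8
[-0.05805486  0.53384685  0.30438512]
tool d [  -9.1 -576.4  154. ] turn rad 1.119 y -21.1 q6 -0.08730193649219573
```

```bash
python3 -m handwheel '[[[-1,0,0,0,0.08],[-1,0,0,0,0.16],[-1,0,0,0,0.24],[-1,0,0,0,0.32],[-1,0,0,0,0.4]]]'
python3 -c "
from h import *
print(arm.observe()['wrist_torque']);delta([0,0,0],-85.25)"
```

```text
clock: 12.05
eef_pos: [541.1, -199.4, 154.3]
eef_rot: [0.921, 0.39, 0.0, 0.001]
wrist_force: [-1.1, -1.4, 4.9]
opening: 25.0
finger_force: 61.6
[-0.27078206  0.29730334  0.30520793]
tool d [-233.5 -527.4  153.7] turn rad 0.718 y -44.1 q6 0.3139202469516891
```

```bash
python3 -m handwheel '[[[-1,0,0,0,0.08],[-1,0,0,0,0.16],[-1,0,0,0,0.24],[-1,0,0,0,0.32],[-1,0,0,0,0.4]]]'
python3 -c "
from h import *
print(arm.observe()['wrist_torque']);delta([0,0,0],-85.25)"
python3 -m handwheel '[[[-1,0,0,0,0.06],[-1,0,0,0,0.12],[-1,0,0,0,0.18],[-1,0,0,0,0.22],[-1,0,0,0,0.22]]]'
python3 -c "
from h import *
print(arm.observe()['wrist_torque']);delta([0,0,0],-85.25)"
```

```text
clock: 12.55
eef_pos: [541.2, -199.5, 154.3]
eef_rot: [0.98, 0.199, 0.0, 0.001]
wrist_force: [-0.7, -3.9, 3.9]
opening: 24.9
finger_force: 61.5
[-0.63784065  0.18018006  0.37131848]
tool d [-420.5 -395.2  153.5] turn rad 0.318 y -67.0 q6 0.7139161666503514
clock: 13.05
eef_pos: [541.2, -199.6, 154.3]
eef_rot: [0.996, 0.092, 0.001, 0.001]
wrist_force: [-0.5, -5.4, 4.8]
opening: 25.0
finger_force: 61.5
[-0.98162826  0.14129505  0.24784768]
tool d [-495.9 -295.2  153.4] turn rad 0.1 y -79.5 q6 0.9314720819960954
```

```bash
for i in 1 2 3 ; do python3 -m handwheel '[[[-1,0,0,0,0.04],[-1,0,0,0,0.04]]]' | egrep 'eef_pos|force: \['
python3 -c "
from h import *
print(arm.observe()['wrist_torque']);delta([0,0,0],-85.25)"; done
```

```text
eef_pos: [541.2, -199.7, 154.3]
wrist_force: [-1.1, -6.1, 4.9]
[-1.07930458  0.16180578  0.23607458]
tool d [-507.1 -275.5  153.4] turn rad 0.061 y -81.7 q6 0.9706969699763802
eef_pos: [541.2, -199.7, 154.3]
wrist_force: [-1.3, -6.3, 5.5]
[-1.09328327  0.16948168  0.2940627 ]
tool d [-517.7 -255.   153.4] turn rad 0.021 y -84.0 q6 1.0107027059821774
eef_pos: [541.3, -199.7, 154.3]
wrist_force: [-1.1, -6.6, 5.5]
[-1.16653631  0.11089831  0.25109104]
tool d [-527.5 -234.2  153.4] turn rad -0.019 y -86.3 q6 1.0506869573282884
```

```bash
for i in 1 2 3 ; do python3 -m handwheel '[[[-1,0,0,0,0.03],[-1,0,0,0,0.03]]]' | egrep 'eef_pos|force: \['
python3 -c "
from h import *
print(arm.observe()['wrist_torque']);delta([0,0,0],-85.25)"; done
```

```text
eef_pos: [541.2, -199.7, 154.3]
wrist_force: [-1.0, -6.0, 4.9]
[-1.1006623   0.15921882  0.21607425]
tool d [-534.2 -218.5  153.4] turn rad -0.048 y -88.0 q6 1.0802808595242148
eef_pos: [541.2, -199.8, 154.3]
wrist_force: [-0.4, -6.9, 5.0]
[-1.18314431  0.19899163  0.25202659]
tool d [-540.5 -202.4  153.4] turn rad -0.078 y -89.7 q6 1.1103146749076516
eef_pos: [541.2, -199.8, 154.3]
wrist_force: [-1.5, -6.0, 4.5]
[-1.2766142   0.21528331  0.26538567]
tool d [-546.3 -186.1  153.4] turn rad -0.108 y -91.5 q6 1.140286344300235
```

```bash
python3 - <<'E'
from h import *
img,W,o=wcloud();P=W.reshape(-1,3);P=P[~np.isnan(P[:,0])]
q=R.from_quat(o["eef_rot"]).as_matrix();T=(P-o["eef_pos"])@q
from scipy.optimize import least_squares
def circ(k,r):
    h=cv2.convexHull(k[:,:2].astype(np.float32))[:,0]; h=h[h[:,0]>8]
    f=least_squares(lambda c:np.hypot(h[:,0]-c[0],h[:,1]-c[1])-r,[0,0],loss="soft_l1");return f.x.round(2),abs(f.fun).max()
r=np.hypot(T[:,0]+1.3,T[:,1]+1.3)
print(np.median(T[(r<29)&(T[:,0]>15)&(T[:,2]>20)&(T[:,2]<31)],0),np.median(T[(r>31)&(r<33.5)&(T[:,0]>5)&(T[:,2]>20)&(T[:,2]<45)],0))
print("collar",circ(T[(r<34)&(T[:,2]>22)&(T[:,2]<31)],30)); print("spindle",circ(T[(r<39)&(T[:,2]>33)&(T[:,2]<42)],34))
h=P[(P[:,0]>460)&(P[:,0]<620)&(P[:,1]>-300)&(P[:,1]<-100)&(P[:,2]>62)&(P[:,2]<69)]
print("housing",cv2.minAreaRect(h[:,:2].astype(np.float32)))
b=T[(T[:,2]>-10)&(T[:,2]<-5)&(abs(T[:,1])<12.5)&(T[:,0]>8)&(T[:,0]<17)]
# block top front edge slope: max x per y bin
e=[(y,b[(b[:,1]>y-.8)&(b[:,1]<y+.8),0].max()) for y in np.arange(-10,11,1.5)]; print("edge slope deg",np.degrees(np.arctan(np.polyfit(*zip(*e),1)[0])))
save("w6",img[150:330,150:360],3)
E
```

```text
[19.98936722 -2.51670483 26.53896792] [27.21192994  1.29587564 36.01138938]
collar (array([-2.41,  0.16]), np.float64(0.3561152645782073))
spindle (array([-2.01,  0.18]), np.float64(0.41627529765160176))
housing ((548.9447631835938, -198.75216674804688), (157.3018798828125, 142.10154724121094), 89.99789428710938)
edge slope deg 0.4603299358328966
```

View pics/w6.png

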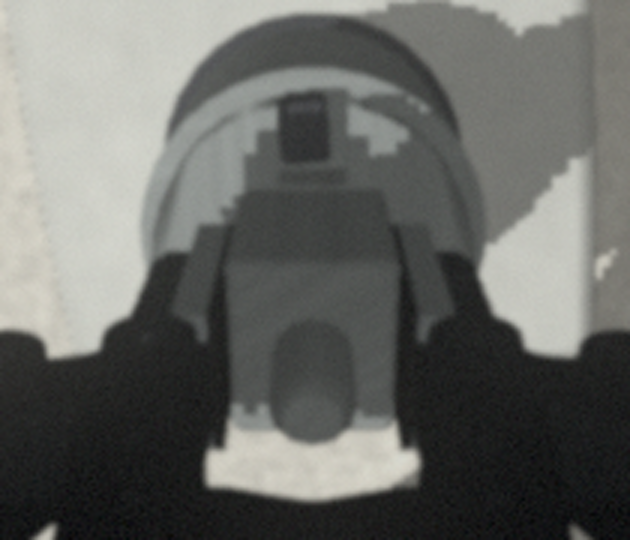

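```bash
python3 - <<'E'
from h import *
img,W,o=wcloud();P=W.reshape(-1,3);P=P[~np.isnan(P[:,0])]
h=P[(P[:,2]>64)&(P[:,2]<69)&(P[:,0]>470)&(P[:,0]<680)&(abs(P[:,1]+195)<95)]
for f,n in((np.max,"+y"),(np.min,"-y")):
    xs=np.arange(490,660,5); e=np.array([(x,f(h[abs(h[:,0]-x)<2.5,1])) for x in xs if (abs(h[:,0]-x)<2.5).sum()>8])
    for _ in range(4):
        c=np.polyfit(e[:,0],e[:,1],1); rr=e[:,1]-np.polyval(c,e[:,0]); e=e[abs(rr)<max(1.5,1.5*rr.std())]
    print(n,len(e),np.degrees(np.arctan(c[0])),rr.std(),np.polyval(c,540))
hp=P[(P[:,2]>87)&(P[:,2]<94)&(P[:,0]>600)&(abs(P[:,1]+195)<95)]; print(len(hp),cv2.minAreaRect(hp[:,:2].astype(np.float32)) if len(hp)>9 else 0)
# more accurate from fixed cams
for n in("scene","side"):
    Q=np.load(n+".npz")["W"].reshape(-1,3);Q=Q[~np.isnan(Q[:,0])]
    h=Q[(Q[:,2]>63)&(Q[:,2]<69)&(Q[:,0]>450)&(Q[:,0]<740)&(Q[:,1]<-90)&(Q[:,1]>-310)]
    for f,m in((np.max,"+y"),(np.min,"-y")):
        e=np.array([(x,f(h[abs(h[:,0]-x)<4,1])) for x in np.arange(490,640,5) if (abs(h[:,0]-x)<4).sum()>8])
        for _ in range(4):
            c=np.polyfit(e[:,0],e[:,1],1); rr=e[:,1]-np.polyval(c,e[:,0]); e=e[abs(rr)<max(1.5,1.5*rr.std())]
        print(n,m,len(e),np.degrees(np.arctan(c[0])),rr.std(),np.polyval(c,540))
d=np.array([arm.observe()["wrist_torque"] for _ in range(3)]);print(d)
E
```

```text
+y 34 4.601749516621522 0.2329910611778981 -127.01765649342758
-y 34 4.643216960747992 0.2909733764292639 -272.51502556650115
10945 ((665.8485107421875, -189.70562744140625), (55.98950958251953, 127.17279052734375), 3.8126494884490967)
scene +y 26 5.060395442958607 0.7267355922493263 -126.67842138091902
scene -y 21 -15.396661536983014 15.919543821727203 -255.43546720241594
side +y 18 4.509190571909151 0.829918996830695 -128.99851868439066
side -y 25 4.682922805140231 0.8257173520189077 -273.0512136944312
[[-1.24149875  0.18631183  0.28155928]
 [-1.24149875  0.18631183  0.28155928]
 [-1.24149875  0.18631183  0.28155928]]
```

```bash
python3 -m handwheel '[[[-1,0,0,0,0.02],[-1,0,0,0,0.02],[-1,0,0,0,0.02]]]' | egrep 'eef_pos|force: \['
python3 -c "
from h import *
o=arm.observe();print(o['wrist_torque'],o['tau'][5]);delta([0,0,0],-85.4)"
```

```text
eef_pos: [541.2, -199.8, 154.3]
wrist_force: [-2.0, -6.4, 5.2]
[-1.21446044  0.22118854  0.2784311 ] 0.36811675876379013
tool d [-549.8 -175.7  153.4] turn rad -0.125 y -92.5 q6 1.1592185760280111
```

```bash
python3 - <<'E'
from h import *
img,W,o=wcloud();P=W.reshape(-1,3);P=P[~np.isnan(P[:,0])]
q=R.from_quat(o["eef_rot"]).as_matrix();T=(P-o["eef_pos"])@q
from scipy.optimize import least_squares
def circ(k,r):
    h=cv2.convexHull(k[:,:2].astype(np.float32))[:,0]; h=h[h[:,0]>8]
    f=least_squares(lambda c:np.hypot(h[:,0]-c[0],h[:,1]-c[1])-r,[0,0],loss="soft_l1");return f.x
r=np.hypot(T[:,0]+2,T[:,1])
cc=circ(T[(r<34)&(T[:,2]>22)&(T[:,2]<31)],30);cs=circ(T[(r<39)&(T[:,2]>33)&(T[:,2]<42)],34);print(cc,cs)
d=T[(T[:,2]>28.2)&(T[:,2]<40)&(abs(T[:,1])<9)&(T[:,0]>16)&(T[:,0]<27)]
for x in np.arange(17,28,1.5):
    s=T[(abs(T[:,0]-x)<.75)&(abs(T[:,1])<11)&(T[:,2]>20)&(T[:,2]<45)]
    s=s[s[:,1].argsort()]; print(x,' '.join(f"{a:.1f}:{b:.0f}" for a,b in s[::3,1:]))
save("w7",img[180:220,230:285],12)
E
```

```text
[-2.46825373  0.14481426] [-1.97306665  0.20109569]
17.0 -11.0:27 -10.5:26 -9.9:26 -9.3:26 -8.8:27 -8.3:26 -7.8:26 -7.3:27 -6.7:26 -6.4:31 -5.8:30 -5.2:28 -4.1:30 -3.6:29 -3.0:28 -2.5:28 -1.9:28 -1.4:28 -0.9:28 0.2:29 0.7:28 1.3:29 1.8:29 2.4:29 3.6:35 4.1:36 4.7:35 5.3:36 5.8:36 6.2:30 6.5:25 7.0:24 7.6:25 8.2:26 8.2:28 8.7:26 9.2:26 9.7:26 10.3:27
18.5 -11.0:27 -10.4:26 -9.9:27 -9.3:26 -8.8:26 -8.3:27 -7.7:26 -7.2:26 -6.7:26 -6.4:32 -5.2:31 -4.6:28 -4.1:28 -3.6:29 -3.0:29 -2.5:29 -1.9:29 -0.9:29 -0.3:30 0.2:28 0.7:29 1.8:28 2.4:28 2.4:30 2.9:30 3.6:37 4.2:37 5.3:36 5.8:36 6.2:31 6.6:26 7.1:27 7.6:26 8.7:26 9.2:26 9.8:27 10.8:26 10.9:27
20.0 -10.9:26 -10.4:26 -9.9:26 -9.4:28 -8.7:26 -8.2:26 -7.2:26 -6.6:25 -6.4:32 -5.7:29 -4.6:29 -4.1:30 -3.6:29 -3.0:30 -2.5:29 -1.9:29 -1.4:29 -0.9:29 -0.3:28 0.2:28 0.7:30 1.3:29 2.4:29 2.9:30 3.0:37 4.1:35 4.7:36 5.2:35 5.8:36 5.8:37 6.2:31 7.1:26 7.6:26 8.1:26 8.7:26 9.3:27 9.7:26 10.3:27 10.8:26
21.5 -10.9:26 -10.4:27 -9.9:28 -9.3:27 -8.8:26 -8.2:26 -7.7:26 -7.2:27 -6.7:27 -6.4:33 -5.7:28 -5.2:29 -4.6:29 -4.1:29 -3.5:28 -3.0:29 -1.9:29 -1.4:29 -0
[... 888 characters left out ...]
26 -6.9:34 -6.6:27 -6.4:36 -6.2:29 -5.7:30 -5.1:29 -4.6:30 -4.0:29 -3.5:29 -3.0:29 -1.9:29 -1.4:28 -0.9:29 -0.3:29 0.2:28 0.7:29 1.8:29 2.3:30 3.0:36 3.6:37 4.1:36 4.6:36 5.8:36 6.2:32 6.5:27 6.7:32 7.0:26 7.3:32 7.5:26 7.8:32 8.1:26 8.4:34 8.6:27 9.1:35 9.1:36 9.2:29 9.6:36 9.8:29 10.1:26 10.2:27 10.6:25 10.8:28
27.5 -10.9:36 -10.2:35 -9.7:35 -9.2:36 -8.1:36 -7.5:35 -6.6:26 -5.9:36 -5.7:31 -5.3:35 -4.8:37 -4.7:32 -4.2:37 -4.1:32 -3.7:36 -3.5:29 -3.1:34 -3.0:28 -2.5:33 -2.4:27 -2.0:33 -1.5:36 -1.4:31 -0.9:36 -0.9:30 -0.3:36 -0.3:30 0.2:36 0.2:29 0.7:29 0.8:36 1.3:30 1.3:36 1.8:34 2.4:31 2.4:36 3.0:37 3.5:36 4.6:35 5.2:35 5.7:34 6.2:33 6.3:36 6.9:37 7.4:36 8.0:37 8.5:36 9.6:36 10.2:36 10.8:37
```

View pics/w7.png

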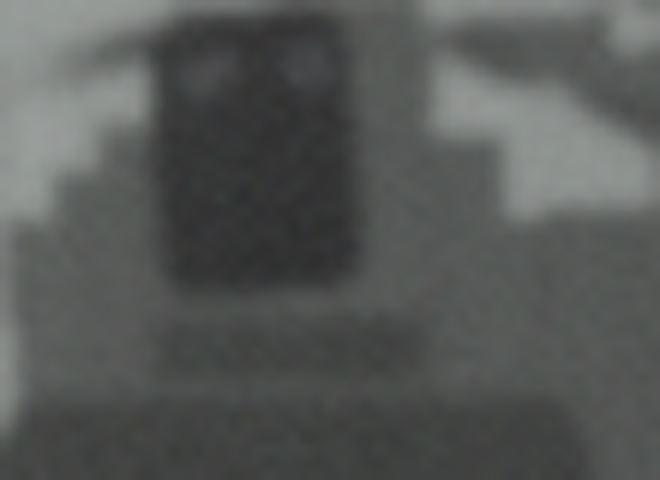

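The dog, at (255,160) in the crop, is pressed on the notch's left flank and the holder is 0.12 rad past the line. That fits coupling wind-up plus notch play at the stop. I will back off the wind-up slightly and then release.

```bash
python3 -m handwheel '[[[-1,0,0,-0.2,-0.03],[-1,0,0,-0.3,-0.06],[-1,0,0,-0.3,-0.06],[-1,0,0,-0.3,-0.06]]]'
python3 -c "
from h import *
o=arm.observe();print(o['wrist_torque']);delta([0,0,0],-85.4)"
```

```text
clock: 15.1
eef_pos: [541.2, -199.5, 154.4]
eef_rot: [1.0, 0.007, 0.0, 0.0]
wrist_force: [1.7, -5.2, 0.4]
opening: 25.2
finger_force: 61.0
[-1.06356001 -0.11089969  0.05856465]
tool d [-538.4 -207.2  153.7] turn rad -0.066 y -89.2 q6 1.1004944732167867
```

```bash
python3 -m handwheel '[[[-1,0,0.6,0,0],[-1,0,0.6,0,0]]]' 20 | egrep 'eef_pos|force: \['; python3 -m handwheel '[[[-0.2,0,0,0,0],[-0.2,0,0,0,0],[-0.2,0,0,0,0],[0,0,0,0,0],[0,0,0,0,0]]]'
python3 -c "
from h import *
img,W,o=wcloud();P=W.reshape(-1,3);P=P[~np.isnan(P[:,0])]
T=(P-o['eef_pos'])@R.from_quat(o['eef_rot']).as_matrix()
k=T[(T[:,2]>-11)&(T[:,2]<-4)&(abs(T[:,0])<20)&(abs(T[:,1])<18)];print(cv2.minAreaRect(k[:,:2].astype(np.float32)),k[:,2].mean())"
```

```text
eef_pos: [541.1, -199.6, 154.4]
wrist_force: [1.5, -2.6, 3.2]
clock: 15.8
eef_pos: [540.7, -199.5, 154.1]
eef_rot: [1.0, 0.007, -0.0, -0.0]
wrist_force: [-0.7, -0.0, 0.4]
opening: 42.7
finger_force: 0.0
((-1.8270788192749023, 0.11611175537109375), (26.296648025512695, 30.18390655517578), 88.44969177246094) -7.938367121233103
```

```bash
python3 -m handwheel '[[[0,0,0,-10,0],[0,0,0,-30,0],[0,0,0,-60,0],[0,0,0,-90,0],[0,0,0,-90,0]]]'
python3 - <<'E'
from h import *
from scipy.optimize import least_squares
img,W,o=wcloud();P=W.reshape(-1,3);P=P[~np.isnan(P[:,0])]
c=np.array([540,-200]); r=np.hypot(*(P[:,:2]-c).T)
def circ(k,R_):
    h=cv2.convexHull(k[:,:2].astype(np.float32))[:,0]
    f=least_squares(lambda c:np.hypot(h[:,0]-c[0],h[:,1]-c[1])-R_,c,loss="soft_l1");return f.x.round(2),abs(f.fun).max()
print("collar",circ(P[(r<34)&(P[:,2]>124.5)&(P[:,2]<132)],30),"spindle",circ(P[(r<38)&(P[:,2]>115)&(P[:,2]<121.5)],34))
k=P[(r<26)&(P[:,2]>158.5)&(P[:,2]<166)];print("block",cv2.minAreaRect(k[:,:2].astype(np.float32)),k[:,2].mean())
a=P[(r<28)&(P[:,2]>124.5)&(P[:,2]<132)];A=np.c_[a[:,:2]-c,np.ones(len(a))];print("tilt",np.linalg.lstsq(A,a[:,2],rcond=None)[0],np.median(P[(r>31.5)&(r<33)&(P[:,2]>110)&(P[:,2]<123),2]))
h=P[(P[:,2]>64)&(P[:,2]<69)&(P[:,0]>470)&(P[:,0]<680)&(abs(P[:,1]+195)<95)];print("housing",cv2.minAreaRect(h[:,:2].astype(np.float32)))
for n,t in(("scene","cone"),("scene","tin"),("scene","spare")):
    i,d,Wc=cloud(n)
    print(t,[np.nanmedian(Wc[m["pixels"]],0).round() for m in arm.masks_of(t,n)[:2]])
save("w8",img[60:330,120:400],2)
E
```

```text
clock: 16.35
eef_pos: [542.4, -200.3, 248.8]
eef_rot: [1.0, 0.007, 0.003, 0.002]
wrist_force: [-0.0, 0.3, -0.6]
opening: 42.9
finger_force: 0.0
collar (array([ 538.42, -199.42]), np.float64(0.30851675367168596)) spindle (array([ 539.23, -199.66]), np.float64(0.5712715149975338))
block ((538.5441284179688, -199.30792236328125), (30.513946533203125, 25.594684600830078), 1.4084233045578003) 162.14081746934662
tilt [-2.16344911e-02  7.27434418e-04  1.28264523e+02] 118.50499531441098
housing ((578.1260375976562, -196.7095947265625), (214.9178924560547, 146.4764862060547), 4.538815975189209)
cone [array([769.,  -4.,  61.])]
tin [array([415.,  -2.,  41.]), array([ 635., -162.,   67.])]
spare [array([511., 335.,  91.])]
```

View pics/w8.png

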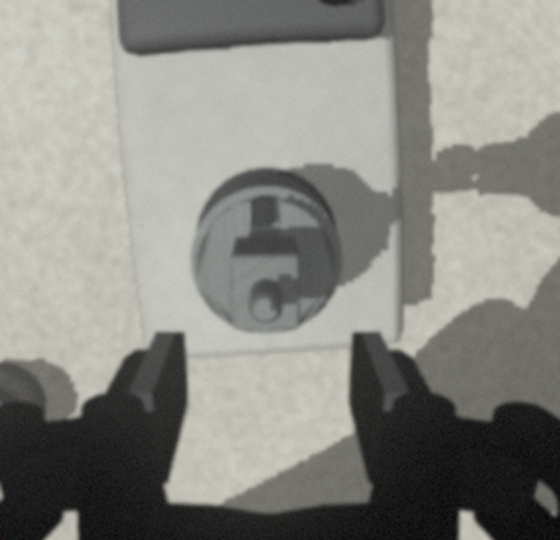

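The holder stands home and upright at (265,260) in the crop, released, with a dog in the notch. It is 0.055 rad from the winder's x axis and 0.8 mm off centre, and the spare, cone and tin are unmoved.

```bash
python3 -m handwheel '[[[0,0,0,0,0],[0,0,0,0,0],[0,0,0,0,0]]]' >/dev/null; python3 -c "
from rig import arm
print(arm.hand_in())"
```

```text
the job is handed in; nothing more can be done
None
```

The notched holder is home and upright in the spindle, turned clockwise to about 0.055 rad of the winder's x axis and released; the spare, cone and tin are where they were. I never saw a clear torque rise at the stop, so reaching it is inferred from that angle. The job is handed in, and no verdict came back.

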